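# Isolate, snap the junction box cover home, switch back on

### The arm

A 7-joint arm with a two-finger parallel gripper is mounted at the origin on a cart in front of the work surface, level with it; the furniture and walls round the work are solid. World frame = base frame: x ahead of the robot, y to its left, z up, the work surface at z = 0. Lengths are in m, angles in rad, forces in N, time in s.
With the tool pointing down it reaches from about 0.425 to 0.925 m from the base axis. Payload 6.8 kg.
Tool frame: the origin (TCP) lies between the finger pads; the fingertips stand 11 mm ahead of it and the grasp point (between the pads) lies 8 mm behind it; z points along the fingers, y is the line along which they close (so a half turn about z gives the same grasp; the last joint's range is limited). The gripper opens to 85 mm and grips with 20 to 120 N. Pads are 22 mm wide; open, the fingers measure 114 mm over their backs; the gripper's body (76 mm by 85 mm) begins 54 mm behind the grasp point. The pads swing forward as they close: fully open they stand 13 mm farther back than shut.
Start: joints at [-1.238, 0.477, 0.022, 1.555, -0.011, 1.109, -0.083], TCP at [0.288, 0.61, 0.242] pointing down, gripper open.
Joint ranges: [-2.96, 2.96], [-0.34, 2.1], [-1.41, 1.46], [0.24, 2.44], [-1.37, 4.51], [0.17, 1.92], [-2.96, 2.96]. Speed limits (rad/s): [2.39, 2.39, 3.14, 3.14, 3.14, 3.14, 3.14].

### API

Orientations are given as a rotation vector (axis times angle).
In Python, from bench import r gives the robot as it stands.
- The arm moves only by the tool send_rows, never from a script. Its argument "deltas" is a list of rows, each an object of numbers: "dx", "dy", "dz": the shift along the world's x, y, z in mm; "rx", "ry", "rz": the turn, a rotation vector about the world's x, y, z in degrees. A call has 1 to 5 rows; each row is the pose to reach, as a shift and turn from the pose commanded when the call began; what a row does not reach only later rows make up. A row lasts 1/12 s, in which the tool goes at most 41.7 mm and 7.16 degrees, less where a joint would pass 70% of its speed; a pose out of reach is approached as far as the arm can. A call with a gripper value outside its range is refused whole. "jaw" is the finger opening in mm, from 0 to 85.4, set as the call begins (left out, the last holds). The fingers move at their own pace and stop on an object; "newtons" is the grip in N (left out, the last holds). Time passes only in rows, so rows that repeat a pose let the fingers close. It gives the time, the measured TCP pose, the force, the opening and the grip force at its end, in the units of the state.
- r.get_obs(): the state, without advancing time (a new reading comes with each control period).
- r.grab_frame(name): name is "side" or "top"; returns a dict with "frame" (420x560x3 uint8, blue, green, red), "z_map" (420x560 float32, m along the optical axis (not along the pixel's ray), 0 where there is no reading), "vertical_fov" (degrees; the focal length in pixels is half the picture's height over the tangent of half this angle, whatever the lens; pixels are square), "cx", "cy" (the principal point, pixels), "distortion" ([k1, k2, p1, p2, k3] as OpenCV has them; the pictures are not rectified), "xyz" and "orientation" of the camera in the world. Camera axes: x right, y down, z forward; pixel columns grow to the right and rows downward; lengths in m; the calibration is good to about 2 mm. A picture is of the moment at which its call begins.
- r.hand_in(): hands the job in; it is judged then, once.
The state is a dict: "clock": time; "joints": joint angles; "qvel": joint speeds; "tau": joint torques, N m; "tcp_pos": TCP position; "orientation": TCP orientation; "contact_force": force on the tool from outside, world axes, zero at the start; "moment": the same for the moment, N m; "grip_width": finger opening in m; "gripper_force": force on a finger pad.
Only numpy, scipy, OpenCV 4.12 (cv2) and the standard library are available. Lean on these libraries where they do the work, as an engineer would, in place of code of your own. Each camera call takes 0.05 s, during which the arm holds its last target. There are 200 camera calls.

### The job

The cover plate of the junction box has been laid on its four snap standoffs but not pressed home. Flip the isolator (the lever switch with the wide crossbar handle) fully to off, press the cover down until all four standoffs have clicked through, then flip the isolator fully back on. Do not press on the cover unless the isolator is off, and leave the switch with the narrow stick handle alone.

Things in the scene. Friction and masses are not known exactly. Their poses are not given: they have to be found in the camera images.
- isolator: Fixed lever switch to operate: black base plate 130 x 100 x 8 mm, grey housing 100 x 52 mm with top at z = 60 mm, U-shaped handle (two arms beside the housing, joined on top by a crossbar). Origin: centre of underside; z up; y along the hinge, which is at z = 45 mm; +x is the on side (straight bar mark), -x the off side (ring mark). Turned up to 0.35 rad, +x roughly away from the robot.
- isolator_grip (a point): Middle of the isolator's black round crossbar (84 mm long along y, 20 mm thick; two steel arms 14 mm wide at its ends), on its axis, 100 mm from the hinge. On: 61 mm to +x of the isolator's origin, 125 mm above the worktop; upright 145 mm above; off: 61 mm to -x, 125 mm above.
- isolator_handle (a joint): Handle angle: about 0 = on (leans to the isolator's +x, away from the robot; it starts so), 0.65 = upright, about 1.3 = off (leans to -x, to the robot). An over-centre spring holds it in either detent; a push of about 6 N on the crossbar takes it over, and past upright it snaps on by itself.
- spare_switch: The other fixed lever switch, to be left alone: same base plate and housing, but a single narrow stick handle (22 mm thick grip, 110 mm long) in the middle. The two switches and the junction box stand side by side in any order. Same frame; it starts on, leaning to its +x.
- spare_switch_handle (a joint): Angle of the narrow stick handle, 0 = on, 1.3 = off. Leave it on.
- junction_box: Fixed shallow grey tray 136 (x) x 206 (y) x 32 mm with four white snap standoffs at x = +-48, y = +-83 mm: a 21 mm shoulder at z = 35 mm, above it an 11 mm pin through the cover up to z = 54 mm, with two sprung barbs that spread along y to 19 mm. Origin: centre of underside, z up; turned up to 0.3 rad.
- cover: Loose grey plate 136 (x) x 206 (y) x 4 mm, 0.2 kg, with four 14 mm square holes round the pins. Origin: centre of underside, z up. It starts on the barbs, about 10 mm above the shoulders; home, it lies on them (top 39 mm above the worktop), under the barbs. Each standoff takes about 4 N: about 8 N at the middle of a short end (x = 0, y = +-75 mm) snaps two at once.
- cover_hole0 (a point): Centre of a cover hole, on the underside, at x = -48, y = -83 mm in the cover's frame. 35 mm above the worktop when home, about 45 mm before.
- cover_hole1 (a point): Centre of a cover hole, on the underside, at x = 48, y = -83 mm in the cover's frame. 35 mm above the worktop when home, about 45 mm before.
- cover_hole2 (a point): Centre of a cover hole, on the underside, at x = -48, y = 83 mm in the cover's frame. 35 mm above the worktop when home, about 45 mm before.
- cover_hole3 (a point): Centre of a cover hole, on the underside, at x = 48, y = 83 mm in the cover's frame. 35 mm above the worktop when home, about 45 mm before.

How it is judged:
On the way, in this order (a step that is already met when the one before it is completed fails the run):
1. the isolator is switched fully off (value of joint isolator_handle above 1.15 rad), for 0.2 s.
2. the cover is home on all four standoffs while the isolator is off (value of joint isolator_handle above 1.15 rad and z of each of cover_hole0, cover_hole1, cover_hole2, cover_hole3 in the frame of junction_box below 0.0372 m), for 0.2 s.
3. the isolator is switched fully back on (value of joint isolator_handle below 0.15 rad), for 0.2 s.
At the end, for the whole second after the job is handed in: The isolator is on (handle within 0.15 rad of its on position), the spare switch is still on, and the cover is at rest with its underside at all four holes within 2.2 mm of the standoffs' shoulders (value of joint each of isolator_handle, spare_switch_handle below 0.15 rad and z of each of cover_hole0, cover_hole1, cover_hole2, cover_hole3 in the frame of junction_box below 0.0372 m and linear speed of cover below 0.01 m/s); the robot touches nothing.
It fails at once if the cover is pressed (over 2 N from the fingers) while the isolator is not off (value of joint isolator_handle below 1 rad and contact force between the fingers and cover above 2 N).
It fails at once if the narrow-handled switch is flipped (value of joint spare_switch_handle above 0.35 rad).
It also fails if it takes over 51 s, if anything falls off the work surface, if the arm or the gripper's body presses on something with over 40 N, if the wrist force passes 120 N, or if a joint passes its speed limit or range.

## Working session

There is one attempt and no reset: what is moved stays moved. The work goes in short steps, Python scripts to look and compute and a tool call to move; the robot and the scene stay as the last step left them, time stands still between calls to the robot, and variables do not carry over. Pictures are saved under pics/ and viewed, at most 10 in all, crops included, and the job is handed in when it is done.

Besides the shell and the picture viewer there is one more tool, called after "Request:" as name(argument=value, ...) on one line, values as JSON. send_rows: Moves the arm, as the interface text tells. Its arguments: {"type":"object","properties":{"deltas":{"type":"array","items":{"type":"object","properties":{"dx":{"type":"number"},"dy":{"type":"number"},"dz":{"type":"number"},"rx":{"type":"number"},"ry":{"type":"number"},"rz":{"type":"number"}}}},"jaw":{"type":"number"},"newtons":{"type":"number"}},"required":["deltas"]}

```bash
mkdir -p pics
cat > h.py <<'E'
import numpy as np, cv2
from scipy.spatial.transform import Rotation as R
from bench import r
def grab(n):
    f=r.grab_frame(n); h=f["frame"].shape[0]
    fl=h/2/np.tan(np.radians(f["vertical_fov"])/2)
    f["K"]=np.array([[fl,0,f["cx"]],[0,fl,f["cy"]],[0,0,1]]); f["D"]=np.array(f["distortion"],float)
    o=np.array(f["orientation"],float)
    f["R"]=R.from_rotvec(o).as_matrix() if o.size==3 else o
    return f
def cloud(f):
    h,w=f["z_map"].shape
    u,v=np.meshgrid(np.arange(w),np.arange(h))
    p=cv2.undistortPoints(np.stack([u,v],-1).reshape(-1,1,2).astype(np.float64),f["K"],f["D"]).reshape(h,w,2)
    c=np.dstack([p,np.ones((h,w))])*f["z_map"][...,None]
    return c@f["R"].T+np.array(f["xyz"])
E
python3 - <<'E'
from h import *
for n in("top","side"):
    f=grab(n); cv2.imwrite(f"pics/{n}0.png",f["frame"]); c=cloud(f); np.save(n+"_c.npy",c)
    print(n,f["xyz"],f["orientation"],f["D"])
print(r.get_obs())
E
```

```text
top [ 0.37488561 -0.00496924  1.14852715] [-2.15039858  2.19393631 -0.11290137] [-0.00183423  0.          0.          0.          0.        ]
side [ 0.10716095 -0.61068881  0.74743825] [-2.24410335  0.6566774  -0.28498181] [-0.05768272  0.          0.          0.          0.        ]
{'clock': 0.1, 'joints': array([-1.23809809,  0.47770538,  0.02236252,  1.55633876, -0.0114767 ,
        1.10933923, -0.08311988]), 'qvel': array([-1.58625868e-03, -1.79725799e-03,  1.31306821e-03, -2.46588966e-03,
        1.33270091e-04,  4.55199513e-04, -3.42697378e-05]), 'tau': array([ 4.77562251e-03, -5.97754383e+01,  1.61401972e+00, -2.81957138e+01,
        1.29444149e-02,  5.00320471e-03,  2.99666647e-05]), 'tcp_pos': array([0.28780064, 0.60999451, 0.24143726]), 'orientation': array([-6.86775602e-01, -3.06538514e+00,  2.58900774e-03]), 'contact_force': array([0.06380154, 0.49237038, 0.47210616]), 'moment': array([-0.01428232,  0.0328696 ,  0.03286532]), 'gripper_force': 0.0, 'grip_width': 0.0853104405100802}
```

View pics/top0.png

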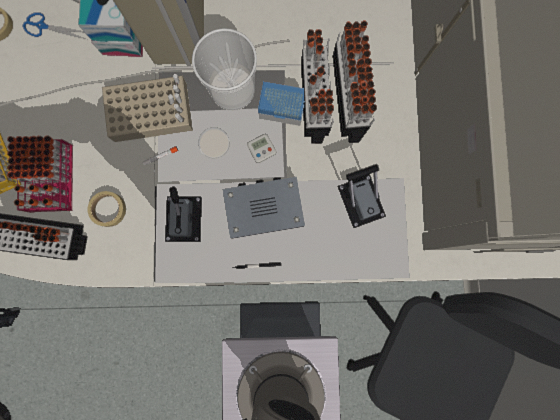

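View pics/side0.png

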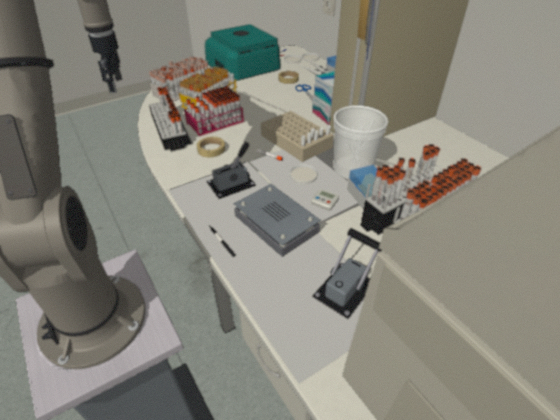

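The top view has image up as world +x and left as +y. The isolator (wide crossbar) is at about (362,195), the cover at (263,207), and the spare switch at (182,215). The side view agrees, with the crossbar at (364,239). Next I measure the poses.

Run:
```python
from h import *
c=np.load("top_c.npy"); im=cv2.imread("pics/top0.png"); z=c[...,2]; g=im.max(2)
def rect(m,n):
    p=c[m][:,:2]; q=cv2.minAreaRect((p*1000).astype(np.float32)); print(n,m.sum(),np.round(q[0]),np.round(q[1]),round(q[2],1),"z",np.round(np.median(z[m]),4),"mean",p.mean(0).round(4))
def box(a,b,x,y):
    m=np.zeros(z.shape,bool); m[y[0]:y[1],x[0]:x[1]]=1; return m
def big(m):
    n,l,s,_=cv2.connectedComponentsWithStats(m.astype(np.uint8)); return l==1+s[1:,4].argmax()
B=box(0,0,(215,312),(172,245)); rect(big(B&(z>.04)&(z<.06)),"cover")
B=box(0,0,(330,395),(155,235))
rect(big(B&(z>.052)&(z<.066)),"iso housing"); rect(B&(g<70)&(z<.02)&(z>.002),"iso base")
m=big(B&(g<70)&(z>.10)); rect(m,"bar"); print("bar z max",np.percentile(z[m],[5,50,95]))
B=box(0,0,(155,210),(175,250)); rect(big(B&(z>.052)&(z<.066)),"sp housing"); rect(B&(g<70)&(z<.02)&(z>.002),"sp base"); m=B&(z>.08);rect(m,"stick");print(z[m].max())
# tall things near
for nm,(x,y) in {"rackL":((300,333),(20,142)),"bin":((190,258),(25,112)),"cab":((410,560),(0,250))}.items():
    m=box(0,0,x,y)&(z>.05); p=c[m]; print(nm,p.min(0).round(3),p.max(0).round(3))
print("table z",np.median(z[230:270,200:380]))
```

```text
cover 3729 [513.  36.] [137. 206.] 8.4 z 0.0503 mean [0.5124 0.0359]
iso housing 740 [ 530. -241.] [100.  81.] 19.4 z 0.0605 mean [ 0.5284 -0.24  ]
iso base 607 [ 530. -240.] [129.  98.] 19.3 z 0.0091 mean [ 0.5185 -0.2298]
bar 243 [ 582. -221.] [28. 82.] 12.7 z 0.1338 mean [ 0.5841 -0.2188]
bar z max [0.12219622 0.13380893 0.13767461]
sp housing 666 [488. 263.] [60. 98.] 89.8 z 0.0605 mean [0.4848 0.2613]
sp base 700 [499. 277.] [154. 132.] 0.6 z 0.0087 mean [0.4788 0.2544]
stick 165 [450. 143.] [328.  48.] 54.8 z 0.1235 mean [0.5239 0.2408]
1.1485271475736867
rackL [ 0.375 -0.152  0.05 ] [ 0.946 -0.005  1.149]
bin [ 0.375 -0.005  0.05 ] [1.036 0.235 1.149]
cab [ 0.375 -0.713  0.05 ] [ 1.099 -0.005  1.149]
table z 0.002006187638677104
```

Request:
send_rows(deltas=[{"dx": 16, "dy": -38, "rz": 7}, {"dx": 32, "dy": -76, "rz": 14}, {"dx": 48, "dy": -114, "rz": 21}, {"dx": 64, "dy": -152, "rz": 28}, {"dx": 80, "dy": -190, "rz": 35}], jaw=0)

```text
$.deltas[0]: bad value
```

Run:
```python
from h import *
c=np.load("top_c.npy"); 
X,Y,Z=c[...,0],c[...,1],c[...,2]
for x in np.arange(.6,.84,.03):
    print(round(x,2),[round(float(Z[(abs(X-x)<.015)&(abs(Y-y)<.015)&(Z<.6)].max(initial=0)),2) for y in np.arange(-.33,.0,.03)])
```

```text
0.6 [0.01, 0.01, 0.14, 0.14, 0.14, 0.13, 0.01, 0.01, 0.01, 0.05, 0.05, 0.05]
0.63 [0.01, 0.01, 0.01, 0.01, 0.01, 0.01, 0.01, 0.01, 0.01, 0.01, 0.01, 0.01]
0.66 [0.01, 0.01, 0.01, 0.01, 0.01, 0.01, 0.01, 0.01, 0.01, 0.01, 0.01, 0.02]
0.69 [0.01, 0.01, 0.01, 0.08, 0.08, 0.01, 0.03, 0.08, 0.07, 0.01, 0.01, 0.02]
0.72 [0.0, 0.01, 0.14, 0.19, 0.19, 0.19, 0.19, 0.19, 0.19, 0.01, 0.01, 0.02]
0.75 [0.01, 0.01, 0.01, 0.19, 0.19, 0.19, 0.19, 0.19, 0.19, 0.08, 0.08, 0.06]
0.78 [0.01, 0.01, 0.0, 0.19, 0.19, 0.19, 0.19, 0.19, 0.14, 0.08, 0.08, 0.08]
0.81 [0.01, 0.01, 0.0, 0.19, 0.19, 0.19, 0.14, 0.19, 0.19, 0.08, 0.08, 0.08]
```

Request:
send_rows(deltas=[{"dx": 16, "dy": -38, "dz": 0, "rx": 0, "ry": 0, "rz": 7}, {"dx": 32, "dy": -76, "dz": 0, "rx": 0, "ry": 0, "rz": 14}, {"dx": 48, "dy": -114, "dz": 0, "rx": 0, "ry": 0, "rz": 21}, {"dx": 64, "dy": -152, "dz": 0, "rx": 0, "ry": 0, "rz": 28}, {"dx": 80, "dy": -190, "dz": 0, "rx": 0, "ry": 0, "rz": 35}], jaw=0)

```text
clock: 0.52
tcp_pos: [0.3683, 0.4184, 0.2419]
orientation: [0.277, -3.129, 0.001]
contact_force: [1.2, -0.7, -0.1]
grip_width: 0.0256
gripper_force: 0.0
```

Request:
send_rows(deltas=[{"dx": 16, "dy": -38, "dz": 0, "rx": 0, "ry": 0, "rz": 3}, {"dx": 32, "dy": -76, "dz": 0, "rx": 0, "ry": 0, "rz": 6}, {"dx": 48, "dy": -114, "dz": 0, "rx": 0, "ry": 0, "rz": 9}, {"dx": 64, "dy": -152, "dz": 0, "rx": 0, "ry": 0, "rz": 9}, {"dx": 80, "dy": -190, "dz": 0, "rx": 0, "ry": 0, "rz": 9}])

```text
clock: 0.93
tcp_pos: [0.4482, 0.2283, 0.2422]
orientation: [0.512, -3.099, 0.0]
contact_force: [0.7, 0.5, 0.7]
grip_width: 0.0001
gripper_force: 0.0
```

Request:
send_rows(deltas=[{"dx": 16, "dy": -38, "dz": 0, "rx": 0, "ry": 0, "rz": 0}, {"dx": 32, "dy": -76, "dz": 0, "rx": 0, "ry": 0, "rz": 0}, {"dx": 48, "dy": -114, "dz": 0, "rx": 0, "ry": 0, "rz": 0}, {"dx": 64, "dy": -152, "dz": 0, "rx": 0, "ry": 0, "rz": 0}, {"dx": 80, "dy": -190, "dz": 0, "rx": 0, "ry": 0, "rz": 0}])

```text
clock: 1.35
tcp_pos: [0.5281, 0.0385, 0.2422]
orientation: [0.512, -3.099, -0.0]
contact_force: [0.8, 0.6, 0.1]
grip_width: -0.0002
gripper_force: 0.0
```

Request:
send_rows(deltas=[{"dx": 20, "dy": -38, "dz": 0, "rx": 0, "ry": 0, "rz": 0}, {"dx": 40, "dy": -76, "dz": 0, "rx": 0, "ry": 0, "rz": 0}, {"dx": 60, "dy": -114, "dz": 0, "rx": 0, "ry": 0, "rz": 0}, {"dx": 80, "dy": -152, "dz": 0, "rx": 0, "ry": 0, "rz": 0}, {"dx": 95, "dy": -190, "dz": 0, "rx": 0, "ry": 0, "rz": 0}])

```text
clock: 1.77
tcp_pos: [0.6222, -0.1469, 0.2419]
orientation: [0.513, -3.099, -0.001]
contact_force: [0.6, 0.2, 0.7]
grip_width: 0.0003
gripper_force: 0.0
```

Request:
send_rows(deltas=[{"dx": 5, "dy": -30, "dz": 0, "rx": 0, "ry": 0, "rz": 0}, {"dx": 7, "dy": -57, "dz": -20, "rx": 0, "ry": 0, "rz": 0}, {"dx": 7, "dy": -57, "dz": -55, "rx": 0, "ry": 0, "rz": 0}, {"dx": 7, "dy": -57, "dz": -90, "rx": 0, "ry": 0, "rz": 0}, {"dx": 7, "dy": -57, "dz": -124, "rx": 0, "ry": 0, "rz": 0}])

```text
clock: 2.18
tcp_pos: [0.6279, -0.2033, 0.1166]
orientation: [0.509, -3.1, -0.0]
contact_force: [-0.0, -0.1, 0.0]
grip_width: 0.0001
gripper_force: 0.0
```

Request:
send_rows(deltas=[{"dx": -19, "dy": -7, "dz": 0, "rx": 0, "ry": 0, "rz": 0}, {"dx": -38, "dy": -13, "dz": 0, "rx": 0, "ry": 0, "rz": 0}, {"dx": -57, "dy": -20, "dz": 0, "rx": 0, "ry": 0, "rz": 0}, {"dx": -76, "dy": -27, "dz": 0, "rx": 0, "ry": 0, "rz": 0}, {"dx": -95, "dy": -33, "dz": 0, "rx": 0, "ry": 0, "rz": 0}])

```text
clock: 2.6
tcp_pos: [0.5348, -0.2355, 0.1192]
orientation: [-0.513, 3.096, -0.002]
contact_force: [1.8, 0.0, -0.3]
grip_width: 0.0001
gripper_force: 0.0
```

Request:
send_rows(deltas=[{"dx": -13, "dy": -5, "dz": 0, "rx": 0, "ry": 0, "rz": 0}, {"dx": -26, "dy": -9, "dz": 0, "rx": 0, "ry": 0, "rz": 0}, {"dx": -32, "dy": -11, "dz": 0, "rx": 0, "ry": 0, "rz": 0}, {"dx": -32, "dy": -11, "dz": 0, "rx": 0, "ry": 0, "rz": 0}])

```text
clock: 2.93
tcp_pos: [0.4996, -0.2472, 0.118]
orientation: [0.508, -3.099, -0.001]
contact_force: [-0.6, 0.3, -0.2]
grip_width: -0.0002
gripper_force: 0.0
```

Run:
```python
from h import *
f=grab("side"); cv2.imwrite("pics/side1.png",f["frame"]); print(r.get_obs()["contact_force"])
```

```text
[1.22126594 1.09799156 0.3311158 ]
```

View pics/side1.png

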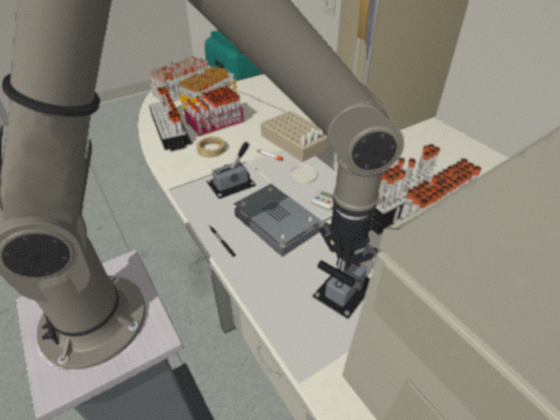

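The bar now sits at about (335,270), on the robot side of the housing, so the isolator looks off. I'll retract and check it from above.

Request:
send_rows(deltas=[{"dx": 5, "dy": 2, "dz": 30, "rx": 0, "ry": 0, "rz": 0}, {"dx": 10, "dy": 30, "dz": 60, "rx": 0, "ry": 0, "rz": 0}, {"dx": 15, "dy": 70, "dz": 60, "rx": 0, "ry": 0, "rz": 0}, {"dx": 20, "dy": 110, "dz": 60, "rx": 0, "ry": 0, "rz": 0}, {"dx": 24, "dy": 150, "dz": 60, "rx": 0, "ry": 0, "rz": 0}])

```text
clock: 3.4
tcp_pos: [0.527, -0.0942, 0.1791]
orientation: [-0.512, 3.097, -0.0]
contact_force: [0.5, 0.0, -0.6]
grip_width: 0.0
gripper_force: 0.0
```

Request:
send_rows(deltas=[{"dx": 0, "dy": 40, "dz": 0, "rx": 0, "ry": 0, "rz": 0}, {"dx": 0, "dy": 59, "dz": 0, "rx": 0, "ry": 0, "rz": 0}])

```text
clock: 3.57
tcp_pos: [0.5264, -0.0305, 0.1784]
orientation: [-0.523, 3.097, 0.004]
contact_force: [0.0, -0.1, 0.1]
grip_width: 0.0
gripper_force: 0.0
```

```bash
cat > chk.py <<'E'
from h import *
import sys
f=grab("top"); c=cloud(f); cv2.imwrite(sys.argv[1],f["frame"]); z=c[...,2]
m=(f["frame"].max(2)<70)&(z>.10)&(z<.15)&(abs(c[...,0]-.53)<.13)&(abs(c[...,1]+.24)<.075)
p=c[m]-[.530,-.240,.045]; s=p[:,0]*.944+p[:,1]*.33
print("bar s",np.median(s),"z",np.median(z[m])-.009,m.sum())
for a in (-48,0,48):
  for b in (-65,65):
    q=np.array([.513,.036])+np.array([[.989,-.146],[.146,.989]])@(np.array([a,b])/1000)
    w=(np.hypot(c[...,0]-q[0],c[...,1]-q[1])<.009)&(z<.07); print("cover",a,b,np.median(z[w]) if w.any() else None)
E
python3 chk.py pics/top2.png
```

```text
bar s -0.060402062740064724 z 0.12453858715151246 252
cover -48 -65 None
cover -48 65 0.049660821446411596
cover 0 -65 None
cover 0 65 0.05053028741911092
cover 48 -65 None
cover 48 65 0.05006815038632251
```

The isolator is fully off (bar at s = -60 mm). Now I press the -y end of the cover.

Request:
send_rows(deltas=[{"dx": -2, "dy": 0, "dz": -40, "rx": 0, "ry": 0, "rz": 0}, {"dx": -2, "dy": 0, "dz": -75, "rx": 0, "ry": 0, "rz": 0}, {"dx": -2, "dy": 0, "dz": -105, "rx": 0, "ry": 0, "rz": 0}, {"dx": -2, "dy": 0, "dz": -112, "rx": 0, "ry": 0, "rz": 0}])

```text
clock: 3.95
tcp_pos: [0.5211, -0.0368, 0.0622]
orientation: [0.513, -3.093, -0.001]
contact_force: [-0.4, -0.1, -1.2]
grip_width: 0.0
gripper_force: 0.0
```

Request:
send_rows(deltas=[{"dx": 0, "dy": 0, "dz": -4, "rx": 0, "ry": 0, "rz": 0}, {"dx": 0, "dy": 0, "dz": -8, "rx": 0, "ry": 0, "rz": 0}, {"dx": 0, "dy": 0, "dz": -12, "rx": 0, "ry": 0, "rz": 0}, {"dx": 0, "dy": 0, "dz": -16, "rx": 0, "ry": 0, "rz": 0}, {"dx": 0, "dy": 0, "dz": -16, "rx": 0, "ry": 0, "rz": 0}])

```text
clock: 4.37
tcp_pos: [0.525, -0.0375, 0.0514]
orientation: [-0.511, 3.096, -0.001]
contact_force: [0.2, 0.4, 0.9]
grip_width: -0.0001
gripper_force: 0.2
```

Request:
send_rows(deltas=[{"dx": 0, "dy": 0, "dz": -2, "rx": 0, "ry": 0, "rz": 0}, {"dx": 0, "dy": 0, "dz": -4, "rx": 0, "ry": 0, "rz": 0}, {"dx": 0, "dy": 0, "dz": -4, "rx": 0, "ry": 0, "rz": 0}])

```text
clock: 4.62
tcp_pos: [0.5251, -0.0374, 0.0504]
orientation: [-0.51, 3.096, 0.001]
contact_force: [-9.9, 0.9, 38.5]
grip_width: -0.0003
gripper_force: 18.8
```

Hard stop reached at home height. Next, the +y end.

Request:
send_rows(deltas=[{"dx": 0, "dy": 0, "dz": 20, "rx": 0, "ry": 0, "rz": 0}, {"dx": 0, "dy": 10, "dz": 50, "rx": 0, "ry": 0, "rz": 0}, {"dx": -6, "dy": 48, "dz": 54, "rx": 0, "ry": 0, "rz": 0}, {"dx": -12, "dy": 87, "dz": 54, "rx": 0, "ry": 0, "rz": 0}, {"dx": -18, "dy": 120, "dz": 54, "rx": 0, "ry": 0, "rz": 0}])

```text
clock: 5.03
tcp_pos: [0.5063, 0.0846, 0.1021]
orientation: [-0.51, 3.096, 0.002]
contact_force: [-0.3, 0.3, 0.4]
grip_width: 0.0002
gripper_force: 0.0
```

Request:
send_rows(deltas=[{"dx": -5, "dy": 27, "dz": 0, "rx": 0, "ry": 0, "rz": 0}, {"dx": -5, "dy": 27, "dz": -10, "rx": 0, "ry": 0, "rz": 0}, {"dx": -5, "dy": 27, "dz": -30, "rx": 0, "ry": 0, "rz": 0}, {"dx": -5, "dy": 27, "dz": -36, "rx": 0, "ry": 0, "rz": 0}])

```text
clock: 5.37
tcp_pos: [0.4997, 0.1097, 0.0632]
orientation: [0.514, -3.098, 0.0]
contact_force: [-0.8, -0.8, 0.3]
grip_width: 0.0001
gripper_force: 0.0
```

Request:
send_rows(deltas=[{"dx": 0, "dy": 0, "dz": -4, "rx": 0, "ry": 0, "rz": 0}, {"dx": 0, "dy": 0, "dz": -8, "rx": 0, "ry": 0, "rz": 0}, {"dx": 0, "dy": 0, "dz": -12, "rx": 0, "ry": 0, "rz": 0}, {"dx": 0, "dy": 0, "dz": -16, "rx": 0, "ry": 0, "rz": 0}, {"dx": 0, "dy": 0, "dz": -17, "rx": 0, "ry": 0, "rz": 0}])

```text
clock: 5.78
tcp_pos: [0.5012, 0.109, 0.0498]
orientation: [-0.509, 3.099, 0.001]
contact_force: [-11.3, -2.3, 43.7]
grip_width: 0.0003
gripper_force: 21.9
```

Request:
send_rows(deltas=[{"dx": 0, "dy": 0, "dz": 30, "rx": 0, "ry": 0, "rz": 0}, {"dx": 0, "dy": 0, "dz": 70, "rx": 0, "ry": 0, "rz": 0}, {"dx": -3, "dy": -15, "dz": 108, "rx": 0, "ry": 0, "rz": 0}, {"dx": -6, "dy": -34, "dz": 140, "rx": 0, "ry": 0, "rz": 0}, {"dx": -13, "dy": -74, "dz": 140, "rx": 0, "ry": 0, "rz": 0}])

```text
clock: 6.2
tcp_pos: [0.4923, 0.039, 0.1939]
orientation: [-0.518, 3.085, 0.004]
contact_force: [2.3, -0.4, -0.2]
grip_width: -0.0001
gripper_force: 0.0
```

Request:
send_rows(deltas=[{"dx": -7, "dy": -40, "dz": 0, "rx": 0, "ry": 0, "rz": 0}, {"dx": -14, "dy": -80, "dz": 0, "rx": 0, "ry": 0, "rz": 0}, {"dx": -21, "dy": -120, "dz": 0, "rx": 0, "ry": 0, "rz": 0}, {"dx": -28, "dy": -160, "dz": 0, "rx": 0, "ry": 0, "rz": 0}, {"dx": -35, "dy": -200, "dz": 0, "rx": 0, "ry": 0, "rz": 0}])

```text
clock: 6.62
tcp_pos: [0.4517, -0.1668, 0.1878]
orientation: [-0.511, 3.099, -0.0]
contact_force: [1.1, -0.2, -0.4]
grip_width: 0.0003
gripper_force: 0.0
```

Request:
send_rows(deltas=[{"dx": -7, "dy": -40, "dz": 0, "rx": 0, "ry": 0, "rz": 0}, {"dx": -14, "dy": -80, "dz": 0, "rx": 0, "ry": 0, "rz": 0}, {"dx": -19, "dy": -109, "dz": 0, "rx": 0, "ry": 0, "rz": 0}, {"dx": -19, "dy": -109, "dz": 0, "rx": 0, "ry": 0, "rz": 0}])

```text
clock: 6.95
tcp_pos: [0.4309, -0.2809, 0.1881]
orientation: [-0.496, 3.102, -0.006]
contact_force: [-0.3, -0.1, 0.4]
grip_width: 0.0002
gripper_force: 0.0
```

```bash
python3 chk.py pics/top3.png
```

```text
bar s -0.06038256131048957 z 0.12445711012283013 255
cover -48 -65 0.04015635778448279
cover -48 65 0.0394179746923804
cover 0 -65 0.04052714583473538
cover 0 65 0.039840780714983426
cover 48 -65 0.039934829499338464
cover 48 65 0.03982703753142347
```

View pics/top3.png

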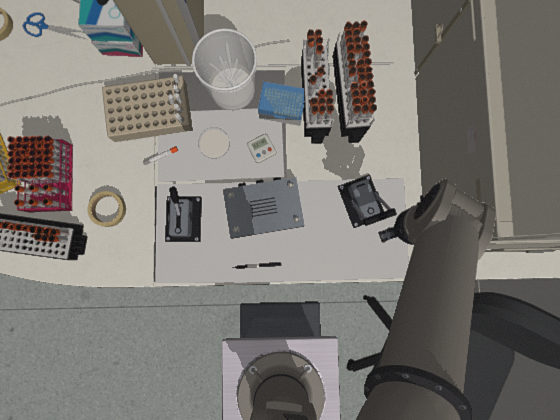

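The top view shows the bar at about (360,210) on the off side, and all four cover corners dropped 10 mm to home at (263,207). Now I flip the isolator back on.

Request:
send_rows(deltas=[{"dx": 0, "dy": 3, "dz": -30, "rx": 0, "ry": 0, "rz": 0}, {"dx": 0, "dy": 5, "dz": -60, "rx": 0, "ry": 0, "rz": 0}, {"dx": 0, "dy": 5, "dz": -69, "rx": 0, "ry": 0, "rz": 0}])

```text
clock: 7.25
tcp_pos: [0.4319, -0.2658, 0.1152]
orientation: [0.514, -3.095, -0.006]
contact_force: [-0.7, 0.4, -0.1]
grip_width: 0.0
gripper_force: 0.0
```

Request:
send_rows(deltas=[{"dx": 19, "dy": 7, "dz": 0, "rx": 0, "ry": 0, "rz": 0}, {"dx": 38, "dy": 13, "dz": 0, "rx": 0, "ry": 0, "rz": 0}, {"dx": 57, "dy": 20, "dz": 0, "rx": 0, "ry": 0, "rz": 0}, {"dx": 76, "dy": 27, "dz": 0, "rx": 0, "ry": 0, "rz": 0}, {"dx": 95, "dy": 33, "dz": 0, "rx": 0, "ry": 0, "rz": 0}])

```text
clock: 7.67
tcp_pos: [0.529, -0.2347, 0.119]
orientation: [0.512, -3.099, -0.001]
contact_force: [-0.5, 0.3, -0.7]
grip_width: 0.0002
gripper_force: 0.3
```

Request:
send_rows(deltas=[{"dx": 14, "dy": 5, "dz": 0, "rx": 0, "ry": 0, "rz": 0}, {"dx": 28, "dy": 10, "dz": 0, "rx": 0, "ry": 0, "rz": 0}, {"dx": 35, "dy": 12, "dz": 0, "rx": 0, "ry": 0, "rz": 0}, {"dx": 35, "dy": 12, "dz": 0, "rx": 0, "ry": 0, "rz": 0}])

```text
clock: 8.0
tcp_pos: [0.5628, -0.2227, 0.1184]
orientation: [0.513, -3.096, -0.002]
contact_force: [-0.7, 1.3, 0.1]
grip_width: 0.0
gripper_force: 0.9
```

Retract back and up, move off toward the cover side, then check.

Request:
send_rows(deltas=[{"dx": -20, "dy": -7, "dz": 0, "rx": 0, "ry": 0, "rz": 0}, {"dx": -30, "dy": -10, "dz": 35, "rx": 0, "ry": 0, "rz": 0}, {"dx": -30, "dy": -10, "dz": 75, "rx": 0, "ry": 0, "rz": 0}, {"dx": -50, "dy": 10, "dz": 95, "rx": 0, "ry": 0, "rz": 0}, {"dx": -75, "dy": 40, "dz": 95, "rx": 0, "ry": 0, "rz": 0}])

```text
clock: 8.42
tcp_pos: [0.4916, -0.1865, 0.2187]
orientation: [-0.504, 3.091, -0.008]
contact_force: [0.3, -0.5, -0.4]
grip_width: -0.0
gripper_force: 0.0
```

Request:
send_rows(deltas=[{"dx": -10, "dy": 35, "dz": 0, "rx": 0, "ry": 0, "rz": 0}, {"dx": -10, "dy": 70, "dz": 0, "rx": 0, "ry": 0, "rz": 0}, {"dx": -10, "dy": 70, "dz": 0, "rx": 0, "ry": 0, "rz": 0}, {"dx": -10, "dy": 70, "dz": 0, "rx": 0, "ry": 0, "rz": 0}])

```text
clock: 8.75
tcp_pos: [0.4785, -0.1111, 0.214]
orientation: [-0.519, 3.097, 0.001]
contact_force: [0.5, -0.3, 0.3]
grip_width: -0.0001
gripper_force: 0.0
```

```bash
python3 chk.py pics/top4.png
```

```text
bar s nan z nan 0
cover -48 -65 0.040024002640468015
cover -48 65 0.039870494210689
cover 0 -65 0.04007920310714619
cover 0 65 0.04055697128136693
cover 48 -65 0.04009306251060629
cover 48 65 0.04061087161485499
  return _methods._mean(a, axis=axis, dtype=dtype,
  ret = ret.dtype.type(ret / rcount)
```

View pics/top4.png

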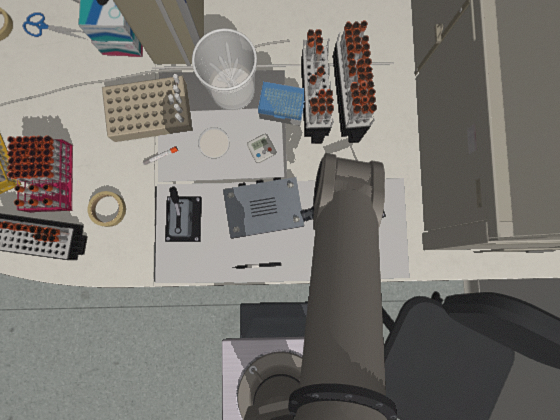

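The arm (at about 345,190) hides the isolator from above. I'll move it further toward +y and check again.

Request:
send_rows(deltas=[{"dx": 2, "dy": 40, "dz": 0, "rx": 0, "ry": 0, "rz": 0}, {"dx": 4, "dy": 80, "dz": 0, "rx": 0, "ry": 0, "rz": 0}, {"dx": 6, "dy": 120, "dz": 0, "rx": 0, "ry": 0, "rz": 0}, {"dx": 6, "dy": 150, "dz": 0, "rx": 0, "ry": 0, "rz": 0}, {"dx": 6, "dy": 150, "dz": 0, "rx": 0, "ry": 0, "rz": 0}])

```text
clock: 9.22
tcp_pos: [0.485, 0.0421, 0.2134]
orientation: [-0.522, 3.097, 0.003]
contact_force: [0.1, -0.0, 0.1]
grip_width: 0.0001
gripper_force: 0.0
```

```bash
python3 chk.py pics/top5.png; python3 -c "
from h import *
print(r.get_obs()['contact_force'],abs(r.get_obs()['qvel']).max())"
```

```text
bar s 0.05808786955234707 z 0.12463310032949372 236
cover -48 -65 0.04009521200212085
cover -48 65 None
cover 0 -65 0.03994040260335319
cover 0 65 None
cover 48 -65 0.039684428879527944
cover 48 65 None
[ 0.35810488 -0.03582446 -0.66734179] 0.06628454564524214
```

```bash
python3 -c "
from h import *
print(r.hand_in())"
```

```text
the job is handed in; nothing more can be done
None
```

The job is handed in (no verdict returned): the isolator went off, the cover was pressed home on all four standoffs, and the isolator went back on, all confirmed by camera, with the spare switch not touched and about 9 s of the 51 s used.

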